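# Twist a digestion vessel home in the block heater and switch it on

## Task

Take the blue-capped vessel from the tray and twist it down into the snug well of the block heater until its shoulder sits fully home on the aluminium block; ease it in by turning it, because the block is sprung and must not be forced down onto its stop. Then swing the heater's red lever fully over, away from the robot, and let go. Leave the orange-capped vessel and everything else on the bench where they are.

Things in the scene. Friction and masses are not known exactly. Their poses are not given: they have to be found in the camera images.
- blue_vessel: white vessel, 82 mm tall, 160 g: body 40 mm diameter, 48 mm long, its lowest 22 mm tapering, 26 mm at the foot; then a blue shoulder disc 54 mm diameter, 8 mm thick; then a blue solid hexagonal grip 38 mm across flats, 56 to 82 mm above the foot. Origin: centre of the foot, z up; y is square to one pair of hexagon flats. Starts upright in the tray
- blue_vessel_shoulder (a point): point on the blue vessel's axis at the underside of its shoulder disc, 48 mm above the foot; it meets the block's top face when the vessel is home
- orange_vessel: white vessel, 82 mm tall, 160 g: body 40 mm diameter, 48 mm long, its lowest 22 mm tapering, 26 mm at the foot; then a orange shoulder disc 54 mm diameter, 8 mm thick; then a orange solid hexagonal grip 38 mm across flats, 56 to 82 mm above the foot. Origin: centre of the foot, z up; y is square to one pair of hexagon flats. Starts upright in the tray; bystander
- tray: shallow fixed steel tray 130 x 230 mm (x, y), rim 14 mm high, floor 3 mm above the bench. Origin: centre of its underside
- heater: block heater: fixed blue housing 150 x 220 mm (x, y) and 78 mm high, origin at the centre of its underside, -x is its front (display), facing the robot. A square aluminium block 84 x 84 mm stands in it, centred at y = -50 mm, its top 100 mm above the bench (22 mm above the housing); the red lever is at y = +72 mm
- well_mouth (a point): centre of the round well's mouth (42 mm diameter, 52 mm deep) in the block's top, 100 mm above the bench at rest. Four spring plungers inside pinch the vessel: set in, it stops with its shoulder about 20 mm above the block, and a straight push needs over 25 N. While it is turned (either way, about 0.7 N m) a few N move it down until the shoulder meets the block; it stays where left
- block (a joint): how far the sprung aluminium block is pushed down, 0 at rest, hard stop at 0.014 m; spring about 1.25 N per mm after a first 1 N, so it nears its stop at about 16 N
- power (a joint): angle of the red toggle lever on top of the housing: near 0 it leans to the heater's front (-x), 1.0 at its end stop leaning to the back (+x); it stays where it is left
- power_tip (a point): centre of the 26 mm ball on the lever's end, 55 mm from the hinge, which runs along the heater's y, 100 mm above the bench; the ball is about 150 mm above the bench at either end and moves about 53 mm along the heater's x
- conical_flask: amber conical flask 115 mm tall, 84 mm wide, bystander; origin: centre of its foot
- reagent_bottle: amber bottle with blue cap, 68 mm diameter, 150 mm tall, bystander; origin: centre of its foot
- beaker: small glass beaker, 60 mm diameter, 75 mm tall, bystander; origin: centre of its foot
- flask_ring: round-bottom flask with red stopper on a cork ring, 100 mm wide, 171 mm tall, bystander; origin: centre of its foot
- scoop: steel scoop 200 mm long lying along its x axis, bystander
- wipes: cardboard box 200 x 110 x 70 mm, bystander; origin: centre of its underside
Things that resemble listed ones, but are neither listed nor needed, are in the scene too. What is shaped like the blue_vessel but green is not meant.

How it is judged:
By the outcome, as a careful person would: the job done as asked, in the order asked, and still so for the second after the job is handed in, with the robot touching nothing.
It also fails if it takes over 67 s, if anything falls off the work surface, if the arm or the gripper's body presses on something with over 40 N, if the wrist force passes 120 N, or if a joint passes its speed limit or range.

## Robot

A 7-joint arm with a two-finger parallel gripper is mounted at the origin on the work surface. World frame = base frame: x ahead of the robot, y to its left, z up, the work surface at z = 0. Lengths are in m, angles in rad, forces in N, time in s.
With the tool pointing down it reaches from about 0.35 to 0.9 m from the base axis. Payload 8.1 kg.
Tool frame: the origin (TCP) lies at the very end of the fingers, on their centre line; the grasp point (between the pads) lies 19 mm behind it; z points along the fingers, y is the line along which they close (so a half turn about z gives the same grasp; the last joint's range is limited). The gripper opens to 92 mm and grips with 3 to 60 N. Pads are 19 mm wide; open, the fingers measure 130 mm over their backs; the gripper's body (75 mm by 190 mm) begins 47 mm behind the grasp point.
Start: joints at [-1.3, 0.434, 0.025, 1.573, -0.012, 1.134, -0.075], TCP at [0.228, 0.582, 0.227] pointing down, gripper open.
Joint ranges: [-2.62, 2.62], [-0.44, 2.09], [-1.27, 1.32], [0.08, 2.57], [-1.32, 4.46], [0.12, 2], [-2.74, 2.74]. Speed limits (rad/s): [2.22, 2.22, 3.01, 3.01, 3.14, 3.14, 3.14].

## Interface

Orientations are given as a rotation vector (axis times angle).
In Python, from cell import arm gives the robot as it stands.
- The arm moves only by the shell command python3 -m pendant 'ROWS' [FORCE]. ROWS is a JSON object of lists of equal length, an entry for each row: "slide": the shift along the tool's x, y, z in units of 0.3 m (1.0 is 0.3 m), a list of three; "dr": the turn, a rotation vector about the tool's x, y, z in units of 0.12 rad (1.0 is 0.12 rad), a list of three; "claw": the opening, from 0 (shut) to 1 (fully open). In form: {"slide": [[tx, ty, tz], ...], "dr": [[ax, ay, az], ...], "claw": [claw, ...]}. A call has 1 to 10 rows; each row shifts and turns the commanded pose from where the row before left it, along the tool's axes as they then stand; what a row does not reach is not made up. A row lasts 1/10 s, in which the tool goes at most 50 mm and 8.59 degrees, less where a joint would pass 70% of its speed; a pose out of reach is approached as far as the arm can. A call with a number of a shift or a turn outside -1 to 1 is refused whole. A call with a gripper value outside its range is refused whole. The fingers move at their own pace and stop on an object; FORCE is the grip in N (left out, the last holds). Time passes only in rows, so rows that do not move let the fingers close. It gives the time, the measured TCP pose, the force, the opening and the grip force at its end, in the units of the state.
- arm.observe(): the state, without advancing time (a new reading comes with each control period).
- arm.get_image(name): name is "side" or "top"; returns the picture (400x640x3 uint8, red, green, blue); there is no depth.
- arm.calibration(name): a dict with "K" (3x3 intrinsics, pixels), "xyz" and "orientation" of the camera in the world. Camera axes: x right, y up, looking along -z (the intrinsics and any distortion apply to the point x, -y, -z); pixel columns grow to the right and rows downward; lengths in m; the calibration is good to about 2 mm. A picture is of the moment at which its call begins. calibration takes no time and is no camera call.
- arm.sign_off(): hands the job in; it is judged then, once.
The state is a dict: "clock": time; "joints": joint angles; "dq": joint speeds; "joint_efforts": joint torques, N m; "position": TCP position; "ee_rot": TCP orientation; "force": force on the tool from outside, world axes, zero at the start; "ft_torque": the same for the moment, N m; "width": opening from 0.0 (shut) to 1.0 (fully open); "gripper_force": force on a finger pad.
Only numpy, scipy, OpenCV 4.12 (cv2) and the standard library are available. Lean on these libraries where they do the work, as an engineer would, in place of code of your own. Each camera call takes 0.05 s, during which the arm holds its last target. There are 200 camera calls.

## Working session

There is one attempt and no reset: what is moved stays moved. The work goes in short steps, Python scripts to look and compute and a shell command to move; the robot and the scene stay as the last step left them, time stands still between calls to the robot, and variables do not carry over. Pictures are saved under pics/ and viewed, at most 10 in all, crops included, and the job is handed in when it is done.

```bash
mkdir -p pics; ls; python3 - <<'E'
from cell import arm
import cv2
for n in("top","side"):
    im=arm.get_image(n); cv2.imwrite(f"pics/{n}0.png",im[:,:,::-1]); c=arm.calibration(n); print(n,c)
print(arm.observe())
E
```

```text
pics
top {'K': array([[367.10436444,   0.        , 318.07521859],
       [  0.        , 367.10436444, 190.94111917],
       [  0.        ,   0.        ,   1.        ]]), 'xyz': array([ 0.43166369, -0.01988675,  1.11048672]), 'orientation': array([ 0.09027763, -0.05939104, -1.57405398])}
side {'K': array([[375.17200777,   0.        , 308.02428899],
       [  0.        , 375.17200777, 201.9287755 ],
       [  0.        ,   0.        ,   1.        ]]), 'xyz': array([1.10041483, 0.69804941, 0.82615442]), 'orientation': array([0.38583122, 1.09579886, 2.28253044])}
{'clock': 0.1, 'joints': array([-1.29956373,  0.43515676,  0.02495813,  1.57396219, -0.0115979 ,
        1.13400421, -0.07512267]), 'dq': array([-0.00212431, -0.00107608,  0.00148496, -0.00271635, -0.00199099,
        0.0012977 , -0.00058921]), 'joint_efforts': array([ 3.09870578e-03, -6.69129181e+01,  9.87967439e-01, -3.15143752e+01,
       -6.05768384e-02,  3.73714417e-02,  3.09843381e-05]), 'position': array([0.22812112, 0.58141031, 0.22603811]), 'ee_rot': array([-5.83894366e-01, -3.08671485e+00,  2.16585326e-03]), 'force': array([-0.12828387, -0.56759715,  1.14190173]), 'ft_torque': array([ 0.02314818, -0.01070645,  0.00066724]), 'gripper_force': 0.0, 'width': 0.9984606893728083}
```

View pics/top0.png

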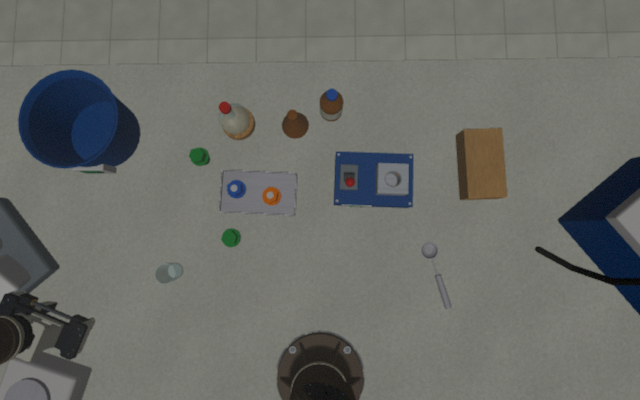

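View pics/side0.png

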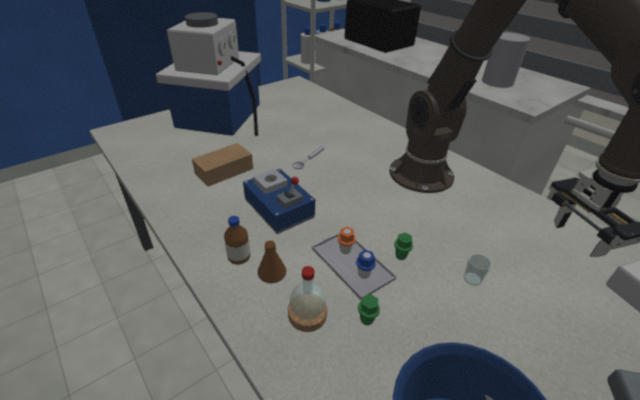

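Top view: the tray holds a blue-capped vessel (236,189) and an orange-capped one (271,196). Green look-alikes stand at (199,157) and (231,238). The heater's well is at (392,180) and its red ball at (349,182). The blue vessel in the tray is the only one with a blue shoulder and hex grip. The reagent bottle at (331,95) also has a blue cap but isn't a vessel. I'll confirm with an enlarged crop.

```bash
cat > h.py <<'E'
import numpy as np, cv2
from scipy.spatial.transform import Rotation as R
from cell import arm
def ray(n,uv):
    c=arm.calibration(n);K=c["K"];u,v=uv
    d=np.array([(u-K[0,2])/K[0,0],-(v-K[1,2])/K[1,1],-1.])
    return np.array(c["xyz"]),R.from_rotvec(c["orientation"]).apply(d)
def onz(n,uv,z):
    o,d=ray(n,uv); return o+d*(z-o[2])/d[2]
def proj(n,p):
    c=arm.calibration(n);K=c["K"];q=R.from_rotvec(c["orientation"]).inv().apply(np.array(p)-c["xyz"])
    return np.array([K[0,2]+K[0,0]*q[0]/-q[2],K[1,2]-K[1,1]*q[1]/-q[2]])
def tri(a,b):
    (o1,d1),(o2,d2)=ray("top",a),ray("side",b)
    A=np.c_[d1,-d2];s=np.linalg.lstsq(A,o2-o1,rcond=None)[0]
    p,q=o1+s[0]*d1,o2+s[1]*d2
    return (p+q)/2,np.linalg.norm(p-q)
def mask(im,kind,box):
    h=cv2.cvtColor(im,cv2.COLOR_RGB2HSV);x0,y0,x1,y1=box
    lo,hi={"blue":((105,130,60),(125,255,255)),"red":((0,150,70),(5,255,255)),"orange":((8,150,100),(20,255,255))}[kind]
    m=cv2.inRange(h,lo,hi)
    if kind=="red": m|=cv2.inRange(h,(172,150,70),(180,255,255))
    o=np.zeros_like(m);o[y0:y1,x0:x1]=m[y0:y1,x0:x1];return o
def cen(m):
    M=cv2.moments(m,True);return (M["m10"]/M["m00"],M["m01"]/M["m00"]),M["m00"]
E
python3 - <<'E'
from h import *
t=cv2.imread("pics/top0.png");s=cv2.imread("pics/side0.png")
z=lambda im,x,y,w,h:cv2.resize(im[y:y+h,x:x+w],(400,300),interpolation=cv2.INTER_CUBIC)
cv2.imwrite("pics/crop.png",np.vstack([np.hstack([z(t,216,160,80,60),z(t,328,142,96,72)]),np.hstack([z(s,310,215,88,66),z(s,238,160,88,66)])]))
for n,im,bb,bo,br in(("top",t,(222,172,252,206),(255,180,290,212),(338,165,362,192)),("side",s,(350,240,382,280),(332,220,362,252),(286,172,304,190))):
    im=im[:,:,::-1].copy()
    for k,b in(("blue",bb),("orange",bo),("red",br)): 
        m=mask(im,k,b);print(n,k,cen(m),cv2.boundingRect(m))
E
```

```text
top blue ((236.54054054054055, 189.3027027027027), 185.0) (228, 181, 17, 17)
top orange ((271.43589743589746, 195.92307692307693), 195.0) (263, 187, 18, 18)
top red ((349.56363636363636, 181.6727272727273), 55.0) (346, 178, 8, 8)
side blue ((365.4695652173913, 261.6608695652174), 230.0) (357, 250, 18, 21)
side orange ((345.9396551724138, 237.9051724137931), 116.0) (338, 229, 17, 16)
side red ((294.5, 180.0), 26.0) (292, 178, 6, 5)
```

View pics/crop.png

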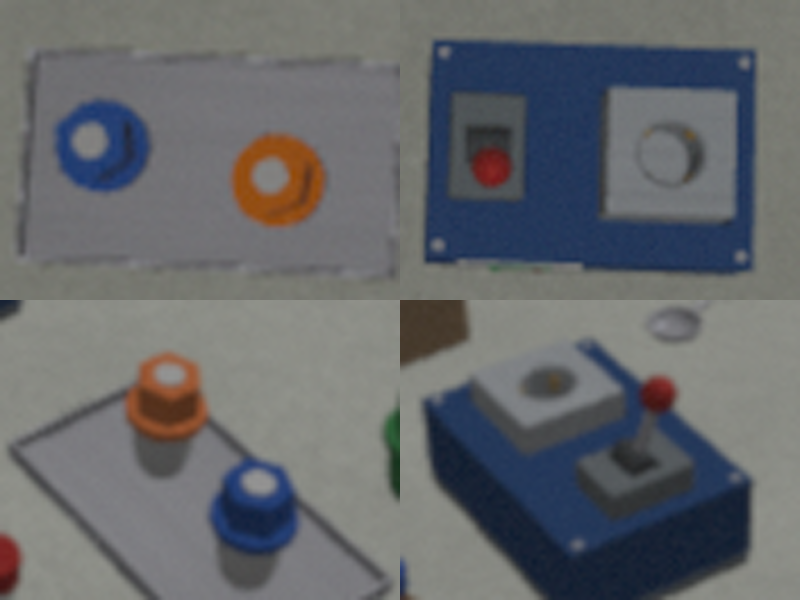

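The crop confirms it: the blue-capped vessel on the tray is the blue shoulder and hex one. The lever leans to the front and the well is open. Next I measure positions and the hexagon's direction.

```bash
python3 - <<'E'
from h import *
t=cv2.imread("pics/top0.png")[:,:,::-1].copy();s=cv2.imread("pics/side0.png")[:,:,::-1].copy()
def white(im,n,b):
    x0,y0,x1,y1=b;h=cv2.cvtColor(im,cv2.COLOR_RGB2HSV)
    m=np.zeros(im.shape[:2],np.uint8)
    m[y0:y1,x0:x1]=((h[...,1]<80)&(h[...,2]>140))[y0:y1,x0:x1]*255
    return m
for nm,bt,bs,k,ft,fs in (("blue",(230,183,241,194),(359,252,374,262),"blue",(222,172,252,206),(350,240,382,280)),("orange",(265,189,276,200),(340,228,354,237),"orange",(255,180,290,212),(332,220,362,252))):
    a,b=cen(white(t,"top",bt)),cen(white(s,"side",bs));print(nm,a,b,tri(a[0],b[0]),onz("top",a[0],.085),onz("side",b[0],.085))
    m=mask(t,k,ft);c=max(cv2.findContours(m,0,1)[0],key=cv2.contourArea)
    e=cv2.fitEllipse(c);print(" shoulder",e,onz("top",e[0],.058))
print("ball",tri((349.56,181.67),(294.5,180)))
# block top face in top view
g=cv2.cvtColor(t,cv2.COLOR_RGB2HSV);m=np.zeros(t.shape[:2],np.uint8)
b=((g[...,1]<60)&(g[...,2]>120)).astype(np.uint8)*255;m[158:200,368:414]=b[158:200,368:414]
c=max(cv2.findContours(m,0,1)[0],key=cv2.contourArea);r=cv2.minAreaRect(c);print(r)
P=np.array([onz("top",q,.1) for q in cv2.boxPoints(r)]);print(P[:,:2],P.mean(0),np.linalg.norm(P-np.roll(P,1,0),axis=1))
# housing
h=mask(t,"blue",(325,143,422,214));c=max(cv2.findContours(h,0,1)[0],key=cv2.contourArea);r=cv2.minAreaRect(c)
P=np.array([onz("top",q,.078) for q in cv2.boxPoints(r)]);print(r,P[:,:2],P.mean(0),np.linalg.norm(P-np.roll(P,1,0),axis=1))
z=lambda im,x,y,w,h:cv2.resize(im[y:y+h,x:x+w],(400,300),interpolation=cv2.INTER_LANCZOS4)
out=np.vstack([np.hstack([z(t,220,176,32,24),z(t,376,166,32,24)]),np.hstack([z(s,349,247,32,24),z(s,250,165,40,30)])])
cv2.imwrite("pics/crop2.png",np.clip(out*1.5,0,255).astype(np.uint8)[:,:,::-1])
E
```

```text
Traceback (most recent call last):
  File "h.py", line 25, in cen
    M=cv2.moments(m,True);return (M["m10"]/M["m00"],M["m01"]/M["m00"]),M["m00"]
                                  ~~~~~~~~^~~~~~~~~
ZeroDivisionError: float division by zero
```

```bash
cat > m.py <<'E'
from h import *
t=cv2.imread("pics/top0.png")[:,:,::-1].copy();s=cv2.imread("pics/side0.png")[:,:,::-1].copy()
def white(im,b):
    x0,y0,x1,y1=b;h=cv2.cvtColor(im,cv2.COLOR_RGB2HSV)
    m=np.zeros(im.shape[:2],np.uint8)
    p=h[y0:y1,x0:x1];m[y0:y1,x0:x1]=((p[...,1]<110)&(p[...,2]>100))*255
    return m
for nm,bt,bs,k,ft in (("blue",(230,183,241,194),(359,252,374,262),"blue",(222,172,252,206)),("orange",(265,189,276,200),(340,228,354,237),"orange",(255,180,290,212))):
    a,b=cen(white(t,bt)),cen(white(s,bs));print(nm,a,b,tri(a[0],b[0]),onz("top",a[0],.085),onz("side",b[0],.085))
    m=mask(t,k,ft);c=max(cv2.findContours(m,0,1)[0],key=cv2.contourArea)
    e=cv2.fitEllipse(c);print(" shoulder",e,onz("top",e[0],.058))
print("ball",tri((349.56,181.67),(294.5,180)))
g=cv2.cvtColor(t,cv2.COLOR_RGB2HSV);m=np.zeros(t.shape[:2],np.uint8)
print("block V",g[165,385],g[180,374],g[150,375],g[180,378])
b=((g[...,1]<60)&(g[...,2]>105)).astype(np.uint8)*255;m[158:200,368:414]=b[158:200,368:414]
c=max(cv2.findContours(m,0,1)[0],key=cv2.contourArea);r=cv2.minAreaRect(c);print(r)
P=np.array([onz("top",q,.1) for q in cv2.boxPoints(r)]);print(P[:,:2],P.mean(0),np.linalg.norm(P-np.roll(P,1,0),axis=1))
h=mask(t,"blue",(325,143,422,214));c=max(cv2.findContours(h,0,1)[0],key=cv2.contourArea);r=cv2.minAreaRect(c)
P=np.array([onz("top",q,.078) for q in cv2.boxPoints(r)]);print(r,P[:,:2],P.mean(0),np.linalg.norm(P-np.roll(P,1,0),axis=1))
z=lambda im,x,y,w,h:cv2.resize(im[y:y+h,x:x+w],(400,300),interpolation=cv2.INTER_LANCZOS4)
out=np.vstack([np.hstack([z(t,220,176,32,24),z(t,376,166,32,24)]),np.hstack([z(s,349,247,32,24),z(s,250,165,40,30)])])
cv2.imwrite("pics/crop2.png",np.clip(out*1.5,0,255).astype(np.uint8)[:,:,::-1])
E
python3 m.py
```

```text
blue ((233.53061224489795, 187.6326530612245), 49.0) ((366.52941176470586, 254.4313725490196), 51.0) (array([0.53995059, 0.23868725, 0.08628786]), np.float64(0.0008443012414842229)) [0.54038103 0.23870573 0.085     ] [0.5386435 0.238157  0.085    ]
 shoulder ((235.99563598632812, 188.89645385742188), (16.555644989013672, 16.85686683654785), 114.71622467041016) [0.53952326 0.23827616 0.058     ]
orange ((269.64444444444445, 194.82222222222222), 45.0) ((346.5, 230.4318181818182), 44.0) (array([0.51943219, 0.13596478, 0.08667511]), np.float64(0.00028905392723849665)) [0.51947171 0.1363206  0.085     ] [0.51822571 0.13459634 0.085     ]
 shoulder ((271.1057434082031, 195.63648986816406), (16.744216918945312, 16.99811363220215), 6.629396915435791) [0.51940385 0.13618547 0.058     ]
ball (array([ 0.54681449, -0.08358546,  0.1522033 ]), np.float64(0.0010994996668745158))
block V [111  15 122] [109 152  89] [ 41  17 120] [100  13 116]
((393.0, 178.0), (30.0, 30.0), 90.0)
[[ 0.60525479 -0.16690359]
 [ 0.60466645 -0.24981443]
 [ 0.52117616 -0.24757314]
 [ 0.52162443 -0.16530318]] [ 0.56318046 -0.20739858  0.1       ] [0.08364567 0.08291293 0.08352037 0.08227118]
((373.254150390625, 179.12945556640625), (77.22996520996094, 52.55497741699219), 1.9749339818954468) [[ 0.49301438 -0.04375683]
 [ 0.64297313 -0.05007804]
 [ 0.63361336 -0.26892264]
 [ 0.48450609 -0.2596907 ]] [ 0.56352674 -0.15561205  0.078     ] [0.21610143 0.15009192 0.21904466 0.14939279]
```

View pics/crop2.png

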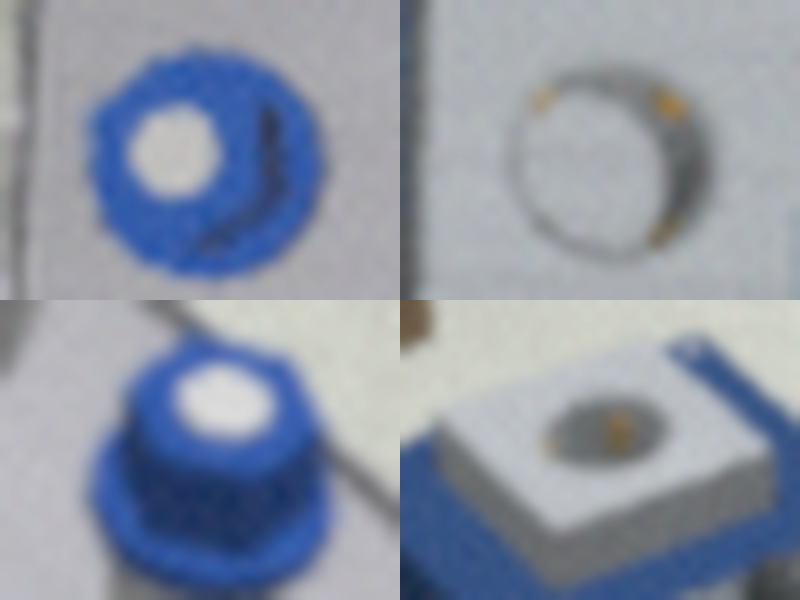

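The blue hexagon's visible facets meet at about (278,190) in the upper-left crop. Their normals are about −8° and 52° in the image, so the vessel yaw is about +0.14 rad (mod 60°). The well mouth is centred at about (392.4,178.4) in the top view and (270.1,177.7) in the side view.

```bash
cat >> h.py <<'E'
def plan(x,y,z=None,yaw=None):
    "tool-axes shift (units .3 m) and turn about tool z (units .12), pointing down; yaw=heading of tool y"
    s=arm.observe();p=s["position"];r=R.from_rotvec(s["ee_rot"]);M=r.as_matrix()
    cy=np.arctan2(M[1,1],M[0,1]); d=np.array([x,y,p[2] if z is None else z])-p
    tilt=r.inv().apply(np.cross(M[:,2],[0,0,-1]))
    out=dict(pos=p.round(4),heading_y=round(cy,3),tilt_fix=(tilt/.12).round(2),slide_now=(M.T@d/.3).round(3),j=s["joints"].round(2),F=s["force"].round(1),w=round(s["width"],3))
    if yaw is not None:
        dy=(yaw-cy+np.pi/2)%np.pi-np.pi/2
        M2=R.from_rotvec([0,0,dy]).as_matrix()@M
        out.update(turn=round(-dy/.12,2),slide_after=(M2.T@d/.3).round(3))
    for k,v in out.items(): print(k,v)
E
python3 - <<'E'
from h import *
print("well",tri((392.4,178.4),(270.15,177.75)),onz("top",(392.4,178.4),.1),onz("side",(270.15,177.75),.1))
for yd in (8,-22):
    q=[]
    for k in range(6):
        a=np.radians(yd+30+60+60*k);q.append(((proj("side",[.5395+.0219*np.cos(a),.2385+.0219*np.sin(a),.085])-[349,247]+.5)*12.5+[0,300]).round())
    print(yd,np.array(q).tolist())
for yd in (8,68,-52): print(yd);plan(.5395,.2385,.061,np.radians(90+yd))
E
```

```text
well (array([ 0.56148409, -0.20548857,  0.09866685]), np.float64(0.0015385347619771444)) [ 0.56191367 -0.20575117  0.1       ] [ 0.56201274 -0.20315422  0.1       ]
8 [[305.0, 455.0], [317.0, 383.0], [237.0, 331.0], [144.0, 350.0], [129.0, 421.0], [210.0, 474.0]]
-22 [[263.0, 475.0], [325.0, 421.0], [285.0, 350.0], [186.0, 331.0], [123.0, 382.0], [161.0, 455.0]]
8
pos [0.2281 0.5814 0.226 ]
heading_y 1.197
tilt_fix [-0.01  0.   -0.  ]
slide_now [-1.384 -0.684  0.551]
j [-1.3   0.44  0.02  1.57 -0.01  1.13 -0.08]
F [-0.1 -0.6  1.1]
w 0.998
turn -4.28
slide_after [-0.869 -1.276  0.552]
68
pos [0.2281 0.5814 0.226 ]
heading_y 1.197
tilt_fix [-0.01  0.   -0.  ]
slide_now [-1.384 -0.684  0.551]
j [-1.3   0.44  0.02  1.57 -0.01  1.13 -0.08]
F [-0.1 -0.6  1.1]
w 0.998
turn -13.01
slide_after [ 0.671 -1.39   0.552]
-52
pos [0.2281 0.5814 0.226 ]
heading_y 1.197
tilt_fix [-0.01  0.   -0.  ]
slide_now [-1.384 -0.684  0.551]
j [-1.3   0.44  0.02  1.57 -0.01  1.13 -0.08]
F [-0.1 -0.6  1.1]
w 0.998
turn 4.45
slide_after [-1.54   0.115  0.55 ]
```

```bash
python3 -m pendant '{"slide":[[0,0,0],[0,0,0],[0,0,0],[0,0,0],[0,0,0]],"dr":[[0,0,0.9],[0,0,0.9],[0,0,0.9],[0,0,0.9],[0,0,0.85]],"claw":[0.85,0.85,0.85,0.85,0.85]}' 40 && python3 -m pendant '{"slide":[[-0.154,0.011,0],[-0.154,0.011,0],[-0.154,0.011,0],[-0.154,0.012,0],[-0.154,0.012,0],[-0.154,0.012,0],[-0.154,0.012,0],[-0.154,0.012,0],[-0.154,0.011,0],[-0.154,0.011,0]],"dr":[[0,0,0],[0,0,0],[0,0,0],[0,0,0],[0,0,0],[0,0,0],[0,0,0],[0,0,0],[0,0,0],[0,0,0]],"claw":[0.85,0.85,0.85,0.85,0.85,0.85,0.85,0.85,0.85,0.85]}'
python3 -c "
from h import *
plan(.5395,.2385,.061,np.radians(38))"
```

```text
clock: 0.6
position: [0.2281, 0.5815, 0.2263]
ee_rot: [1.384, 2.82, -0.002]
force: [0.3, -0.2, 0.0]
width: 0.855
gripper_force: 0.0
clock: 1.6
position: [0.5406, 0.2373, 0.2265]
ee_rot: [-1.377, -2.823, 0.0]
force: [0.4, 1.0, 0.4]
width: 0.849
gripper_force: 0.0
pos [0.5406 0.2373 0.2265]
heading_y 0.663
tilt_fix [-0. -0. -0.]
slide_now [ 0.005 -0.     0.552]
j [-0.71  0.38  0.29  1.68 -0.12  1.1   0.27]
F [0.4 1.  0.4]
w 0.849
turn -0.0
slide_after [ 0.005 -0.     0.552]
```

```bash
python3 -m pendant '{"slide":[[0.005,0,0.1],[0,0,0.1],[0,0,0.1],[0,0,0.1],[0,0,0.08],[0,0,0.05],[0,0,0.02],[0,0,0],[0,0,0]],"dr":[[0,0,0],[0,0,0],[0,0,0],[0,0,0],[0,0,0],[0,0,0],[0,0,0],[0,0,0],[0,0,0]],"claw":[0.85,0.85,0.85,0.85,0.85,0.85,0.85,0.85,0.85]}' && python3 -m pendant '{"slide":[[0,0,0],[0,0,0],[0,0,0],[0,0,0],[0,0,0],[0,0,0],[0,0,0],[0,0,0]],"dr":[[0,0,0],[0,0,0],[0,0,0],[0,0,0],[0,0,0],[0,0,0],[0,0,0],[0,0,0]],"claw":[0.3,0.3,0.3,0.3,0.3,0.3,0.3,0.3]}' 50
python3 -c "
from h import *
plan(.5395,.2385,.061,np.radians(38))"
```

```text
clock: 2.5
position: [0.5393, 0.2403, 0.0624]
ee_rot: [1.377, 2.823, 0.001]
force: [0.4, -0.3, 0.2]
width: 0.845
gripper_force: 0.0
clock: 3.3
position: [0.5389, 0.2401, 0.0618]
ee_rot: [1.378, 2.823, 0.0]
force: [0.2, 0.5, 0.6]
width: 0.409
gripper_force: 49.6
pos [0.5389 0.2401 0.0618]
heading_y 0.663
tilt_fix [ 0.  0. -0.]
slide_now [-0.005 -0.002  0.003]
j [-0.67  0.57  0.23  1.85 -0.18  0.75  0.32]
F [0.2 0.5 0.6]
w 0.409
turn -0.0
slide_after [-0.005 -0.002  0.003]
```

```bash
python3 -m pendant '{"slide":[[0,0,-0.03],[0,0,-0.08],[0,0,-0.12],[0,0,-0.14],[0,0,-0.14],[0,0,-0.12],[0,0,-0.05],[0,0,0]],"dr":[[0,0,0],[0,0,0],[0,0,0],[0,0,0],[0,0,0],[0,0,0],[0,0,0],[0,0,0]],"claw":[0.3,0.3,0.3,0.3,0.3,0.3,0.3,0.3]}' 50
python3 -c "
from h import *
plan(.5622,-.206,.19,np.radians(38))"
```

```text
clock: 4.1
position: [0.5399, 0.2405, 0.2688]
ee_rot: [1.377, 2.821, 0.006]
force: [0.4, 0.0, -1.9]
width: 0.413
gripper_force: 49.6
pos [0.5399 0.2405 0.2688]
heading_y 0.663
tilt_fix [0.04 0.   0.  ]
slide_now [-1.219 -0.858  0.259]
j [-0.72  0.35  0.3   1.62 -0.11  1.19  0.26]
F [ 0.4  0.  -1.9]
w 0.413
turn -0.0
slide_after [-1.218 -0.859  0.259]
```

```bash
python3 -m pendant '{"slide":[[-0.10,-0.07,0],[-0.12,-0.085,0],[-0.125,-0.088,0],[-0.125,-0.088,0],[-0.125,-0.088,0],[-0.125,-0.088,0],[-0.125,-0.088,0],[-0.125,-0.088,0],[-0.125,-0.088,0],[-0.125,-0.088,0]],"dr":[[0,0,0],[0,0,0],[0,0,0],[0,0,0],[0,0,0],[0,0,0],[0,0,0],[0,0,0],[0,0,0],[0,0,0]],"claw":[0.3,0.3,0.3,0.3,0.3,0.3,0.3,0.3,0.3,0.3]}' && python3 -m pendant '{"slide":[[0,0,0.08],[0,0,0.08],[0,0,0.08],[0,0,0],[0,0,0],[0,0,0]],"dr":[[0,0,0],[0,0,0],[0,0,0],[0,0,0],[0,0,0],[0,0,0]],"claw":[0.3,0.3,0.3,0.3,0.3,0.3]}'
python3 - <<'E'
from h import *
plan(.5622,-.206,.165,np.radians(38))
o=[]
for n in("top","side"):
    im=arm.get_image(n);cv2.imwrite(f"pics/{n}1.png",im[:,:,::-1])
    u,v=proj(n,[.562,-.206,.13]).round().astype(int);o.append(cv2.resize(im[v-30:v+30,u-20:u+20],(400,600),interpolation=cv2.INTER_CUBIC));print(n,u-20,v-30)
cv2.imwrite("pics/crop3.png",np.clip(np.hstack(o)*1.5,0,255).astype(np.uint8)[:,:,::-1])
E
```

```text
clock: 5.1
position: [0.56, -0.2084, 0.2643]
ee_rot: [-1.376, -2.822, 0.001]
force: [1.0, -0.6, -1.3]
width: 0.411
gripper_force: 49.6
clock: 5.7
position: [0.5614, -0.2072, 0.1947]
ee_rot: [1.377, 2.822, 0.0]
force: [-0.3, 0.3, -1.0]
width: 0.412
gripper_force: 49.6
pos [ 0.5614 -0.2072  0.1947]
heading_y 0.663
tilt_fix [0.01 0.01 0.  ]
slide_now [0.002 0.004 0.099]
j [-0.05  0.44  0.44  1.71 -0.21  1.04  1.13]
F [-0.3  0.3 -1. ]
w 0.412
turn -0.0
slide_after [0.002 0.004 0.099]
top 375 147
side 249 140
```

View pics/crop3.png

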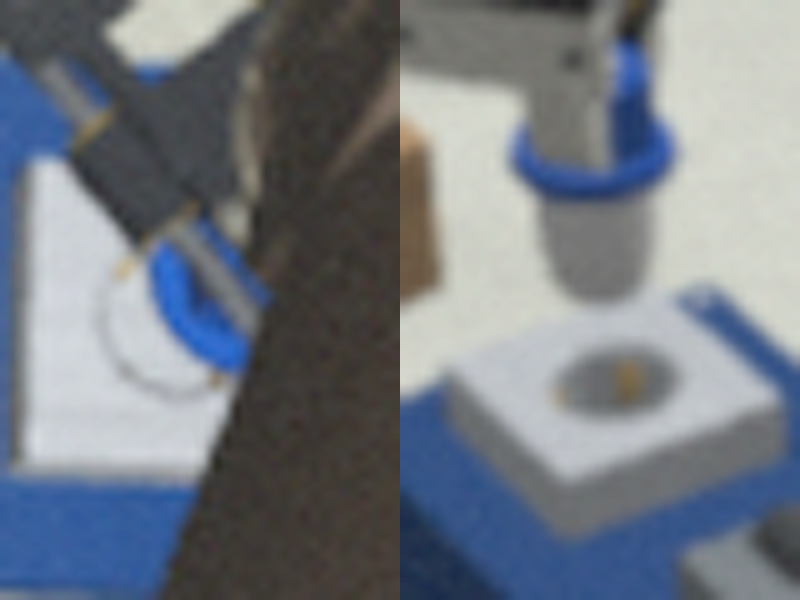

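The side crop shows the vessel upright, with its shoulder centred at about x=593 and the well mouth at about (617,381). The top view is mostly hidden by the arm, but part of the shoulder arc shows. I'll check the offset numerically.

```bash
python3 - <<'E'
from h import *
s=cv2.imread("pics/side1.png")[:,:,::-1].copy();t=cv2.imread("pics/top1.png")[:,:,::-1].copy()
p=arm.observe()["position"]
def cr(n,q):
    o=np.array([375,147] if n=="top" else [249,140]);return ((proj(n,q)-o+.5)*10+[0 if n=="top" else 400,0]).round(1)
ring=lambda n,c,r,z:np.array([cr(n,[c[0]+r*np.cos(a),c[1]+r*np.sin(a),z]) for a in np.linspace(0,6.28,90)])
for n in("top","side"):
    z=p[2]-.0588
    for nm,r,zz,c in(("shtop",.027,z+.056,p),("shbot",.027,z+.048,p),("body",.02,z+.03,p),("foot",.013,z,p),("mouth",.021,.1,(.562,-.206))):
        g=ring(n,c,r,zz);print(n,nm,"min",g.min(0),"max",g.max(0))
E
```

```text
top shtop min [143.4 166.7] max [359.1 379.6]
top shbot min [137.9 172.1] max [351.8 383.1]
top body min [153.2 210.5] max [308.7 364. ]
top foot min [159.9 254.3] max [257.9 351. ]
top mouth min [103.6 243.4] max [256.2 394.2]
side shtop min [512.3  99.1] max [680.1 186.2]
side shbot min [514.  120.1] max [681.1 207.7]
side body min [539.2 178.1] max [661.9 243.5]
side foot min [566.2 265.8] max [644.7 308.9]
side mouth min [549.6 343.6] max [674.2 414.5]
```

```bash
python3 - <<'E'
from h import *
from scipy.optimize import least_squares
p=arm.observe()["position"];zb=p[2]-.0588+.048
print("tcp",p)
def edge(im,n,c,angs,z,r,sgn):
    "subpixel radial edges about point c, r on plane z -> fit circle radius r"
    P=[]
    f=cv2.GaussianBlur(im.astype(np.float32),(0,0),.6)
    for a in angs:
        rr=np.linspace(r-.007,r+.007,57)
        uv=np.array([proj(n,[c[0]+q*np.cos(a),c[1]+q*np.sin(a),z]) for q in rr],np.float32)
        v=cv2.remap(f,uv[:,:1],uv[:,1:],cv2.INTER_LINEAR)[:,0]
        g=np.gradient(v)*sgn;k=np.argmax(g)
        if 3<k<53: P.append([c[0]+rr[k]*np.cos(a),c[1]+rr[k]*np.sin(a)])
    P=np.array(P);s=least_squares(lambda x:np.hypot(*(P-x).T)-r,c,loss="soft_l1",f_scale=.001)
    return s.x.round(4),len(P),np.abs(s.fun).mean().round(5)
ld=lambda f:cv2.imread(f).astype(np.float32)
t1,s1,t0,s0=[ld(f"pics/{x}.png") for x in("top1","side1","top0","side0")]
sat=lambda b:b[...,0]-b[...,2]
v0=np.array([p[0]+.001,p[1]-.0014])
D=np.radians
print("shoulder top",edge(sat(t1),"top",v0,D(np.arange(110,190,5)),zb,.027,-1))
print("shoulder side",edge(sat(s1),"side",v0,D(np.arange(-15,115,5)),zb,.027,-1))
w=np.array([.562,-.206])
for nm,im,n in(("top",t0,"top"),("side",s0,"side"),("side1",s1,"side")):
    print("mouth",nm,edge(im.sum(2),n,w,D(np.arange(0,360,6)),.1,.021,1))
b=np.array([.5395,.2385])
for nm,im,n,a in(("top",t0,"top",np.arange(-180,180,6)),("side",s0,"side",np.arange(-20,120,5))): print("blue0",nm,edge(sat(im),n,b,D(a),.051,.027,-1))
E
```

```text
tcp [ 0.56160799 -0.20714713  0.19491919]
shoulder top (array([ 0.5645, -0.21  ]), 16, np.float64(0.00083))Traceback (most recent call last):
  File "<stdin>", line 23, in <module>
  File "<stdin>", line 11, in edge
  File "h.py", line 11, in proj
    c=arm.calibration(n);K=c["K"];q=R.from_rotvec(c["orientation"]).inv().apply(np.array(p)-c["xyz"])
ValueError: time passes only in moves, steps and waits
```

```bash
python3 - <<'E'
s=open("h.py").read().replace("arm.calibration(n)","CAL[n]").replace("def ray","CAL={n:arm.calibration(n) for n in('top','side')}\ndef ray",1)
open("h.py","w").write(s)
E
cat > e.py <<'E'
from h import *
from scipy.optimize import least_squares
def edge(im,n,c,angs,z,r,sgn):
    P=[];f=cv2.GaussianBlur(im.astype(np.float32),(0,0),.6)
    for a in np.radians(angs):
        rr=np.linspace(r-.007,r+.007,57)
        uv=np.array([proj(n,[c[0]+q*np.cos(a),c[1]+q*np.sin(a),z]) for q in rr],np.float32)
        v=cv2.remap(f,uv[:,:1],uv[:,1:],cv2.INTER_LINEAR)[:,0]
        g=np.gradient(v)*sgn;k=np.argmax(g)
        if 3<k<53: P.append([c[0]+rr[k]*np.cos(a),c[1]+rr[k]*np.sin(a)])
    P=np.array(P);s=least_squares(lambda x:np.hypot(*(P-x).T)-r,c,loss="soft_l1",f_scale=.001)
    return s.x.round(4),len(P),np.abs(s.fun).mean().round(5)
ld=lambda f:cv2.imread(f).astype(np.float32)
sat=lambda b:b[...,0]-b[...,2]
E
python3 - <<'E'
from e import *
p=np.array([.5616,-.2071,.1949]);zb=p[2]-.0588+.048
t1,s1,t0,s0=[ld(f"pics/{x}.png") for x in("top1","side1","top0","side0")]
v0=p[:2]+[.001,-.0014]
print("shoulder top",edge(sat(t1),"top",v0,np.arange(110,190,5),zb,.027,-1))
print("shoulder side",edge(sat(s1),"side",v0,np.arange(-15,115,5),zb,.027,-1))
w=np.array([.562,-.206])
for nm,im,n in(("top",t0,"top"),("side",s0,"side"),("side1",s1,"side")):
    print("mouth",nm,edge(im.sum(2),n,w,np.arange(0,360,6),.1,.021,1))
b=np.array([.5395,.2385])
for nm,im,n,a in(("top",t0,"top",np.arange(-180,180,6)),("side",s0,"side",np.arange(-20,120,5))): print("blue0",nm,edge(sat(im),n,b,a,.051,.027,-1))
E
```

```text
shoulder top (array([ 0.5642, -0.2104]), 16, np.float64(0.00082))
shoulder side (array([ 0.5591, -0.2125]), 19, np.float64(0.00084))
mouth top (array([ 0.5614, -0.2052]), 60, np.float64(0.0019))
mouth side (array([ 0.5615, -0.2028]), 53, np.float64(0.00151))
mouth side1 (array([ 0.5613, -0.2028]), 55, np.float64(0.00148))
blue0 top (array([0.5409, 0.2403]), 60, np.float64(0.0008))
blue0 side (array([0.5365, 0.2365]), 28, np.float64(0.00056))
```

```bash
python3 -m pendant '{"slide":[[0.016,0.0036,0],[0,0,0.03],[0,0,0.04],[0,0,0.04],[0,0,0.03],[0,0,0],[0,0,0]],"dr":[[0,0,0],[0,0,0],[0,0,0],[0,0,0],[0,0,0],[0,0,0],[0,0,0]],"claw":[0.3,0.3,0.3,0.3,0.3,0.3,0.3]}' && python3 -m pendant '{"slide":[[0,0,0.015],[0,0,0.015],[0,0,0.01],[0,0,0],[0,0,0]],"dr":[[0,0,0],[0,0,0],[0,0,0],[0,0,0],[0,0,0]],"claw":[0.3,0.3,0.3,0.3,0.3]}'
```

```text
clock: 6.5
position: [0.5587, -0.2027, 0.1514]
ee_rot: [-1.378, -2.823, 0.0]
force: [-1.0, 0.3, -1.7]
width: 0.413
gripper_force: 49.6
clock: 7.0
position: [0.5594, -0.2029, 0.1401]
ee_rot: [1.377, 2.822, -0.0]
force: [1.9, -2.6, -0.6]
width: 0.413
gripper_force: 49.6
```

```bash
python3 -m pendant '{"slide":[[-0.004,0,0],[0,0,0],[0,0,0]],"dr":[[0,0,0],[0,0,0],[0,0,0]],"claw":[0.3,0.3,0.3]}' && python3 -m pendant '{"slide":[[0,0,0.008],[0,0,0.008],[0,0,0.008],[0,0,0],[0,0,0]],"dr":[[0,0,0],[0,0,0],[0,0,0],[0,0,0],[0,0,0]],"claw":[0.3,0.3,0.3,0.3,0.3]}'
```

```text
clock: 7.3
position: [0.5595, -0.2034, 0.1397]
ee_rot: [-1.378, -2.823, -0.0]
force: [1.8, -0.3, -1.6]
width: 0.411
gripper_force: 49.6
clock: 7.8
position: [0.5601, -0.2038, 0.1327]
ee_rot: [1.377, 2.822, 0.0]
force: [3.4, -2.2, 0.9]
width: 0.41
gripper_force: 49.6
```

```bash
python3 -m pendant '{"slide":[[-0.005,0.003,0],[0,0,0],[0,0,0]],"dr":[[0,0,0],[0,0,0],[0,0,0]],"claw":[0.3,0.3,0.3]}' && python3 -m pendant '{"slide":[[0,0,0.006],[0,0,0.006],[0,0,0],[0,0,0]],"dr":[[0,0,0],[0,0,0],[0,0,0],[0,0,0]],"claw":[0.3,0.3,0.3,0.3]}'; python3 -c "
from h import *
for i in range(1): s=arm.observe();print(s['force'],s['ft_torque'])"
```

```text
clock: 8.1
position: [0.561, -0.2039, 0.1323]
ee_rot: [-1.377, -2.823, -0.0]
force: [1.0, -1.1, -0.1]
width: 0.41
gripper_force: 49.6
clock: 8.5
position: [0.5612, -0.2042, 0.129]
ee_rot: [1.378, 2.823, -0.0]
force: [0.8, -2.8, 0.8]
width: 0.413
gripper_force: 49.6
[ 0.80205136 -2.77363805  0.75492502] [-0.51289006 -0.22510071 -0.01973931]
```

```bash
python3 -m pendant '{"slide":[[-0.003,-0.0007,0.002],[0,-0.0007,0.004],[0,-0.0007,0.004],[0,-0.0007,0.004],[0,-0.0007,0.004]],"dr":[[0,0,-1],[0,0,-1],[0,0,-1],[0,0,-1],[0,0,-1]],"claw":[0.3,0.3,0.3,0.3,0.3]}' 60; python3 -c "
from h import *
s=arm.observe();print(s['force'],s['ft_torque'],s['joints'][6])"
```

```text
clock: 9.0
position: [0.5609, -0.2057, 0.1236]
ee_rot: [-0.476, -3.105, -0.0]
force: [-0.7, -1.2, 3.0]
width: 0.409
gripper_force: 59.9
[-0.73117373 -1.16918956  2.99857233] [-0.40517293  0.00487182 -0.57961873] 1.6713397310033895
```

```bash
python3 -m pendant '{"slide":[[0,0.0007,0.002],[0,0.0007,0.004],[0,0.0007,0.004],[0,0.0007,0.004],[0,0.0007,0.004],[0,0.0007,0.004]],"dr":[[0,0,1],[0,0,1],[0,0,1],[0,0,1],[0,0,1],[0,0,1]],"claw":[0.3,0.3,0.3,0.3,0.3,0.3]}'; python3 -c "
from h import *
s=arm.observe();print(s['position'],s['force'],s['ft_torque'],s['joints'][6])"
```

```text
clock: 9.6
position: [0.5615, -0.2041, 0.1168]
ee_rot: [-1.549, -2.732, -0.0]
force: [0.7, -0.0, 1.4]
width: 0.413
gripper_force: 59.5
[ 0.56150812 -0.20410279  0.11675692] [ 0.74180431 -0.03188898  1.39177806] [ 0.02387686 -0.04075405  0.18120306] 1.0614083020987481
```

```bash
python3 -m pendant '{"slide":[[0,0.0007,0.003],[0,0.0007,0.004],[0,0.0007,0.004],[0,0.0007,0.003]],"dr":[[0,0,1],[0,0,1],[0,0,1],[0,0,1]],"claw":[0.3,0.3,0.3,0.3]}'; python3 -c "
from h import *
s=arm.observe();print(s['position'],s['force'],s['ft_torque'],s['joints'][6])"
```

```text
clock: 10.0
position: [0.5628, -0.204, 0.1129]
ee_rot: [2.155, 2.286, 0.0]
force: [0.3, -1.0, 2.9]
width: 0.408
gripper_force: 59.4
[ 0.56280947 -0.20398167  0.11285318] [ 0.2537097  -0.95490298  2.89622454] [-0.50466472  0.06184053  0.72693342] 0.6683781219306283
```

```bash
python3 -m pendant '{"slide":[[0,0.0007,0.003],[0,0.0007,0.003],[0,0.0007,0.003]],"dr":[[0,0,1],[0,0,1],[0,0,1]],"claw":[0.3,0.3,0.3]}';python3 -m pendant '{"slide":[[0,0.0007,0.003],[0,0.0007,0.003]],"dr":[[0,0,1],[0,0,1]],"claw":[0.3,0.3]}'; python3 -c "
from h import *
s=arm.observe();print(s['position'],s['force'],s['ft_torque'],s['joints'][6])"
```

```text
clock: 10.3
position: [0.5639, -0.2042, 0.1105]
ee_rot: [2.528, 1.864, 0.001]
force: [0.9, -0.6, 4.3]
width: 0.405
gripper_force: 59.4
clock: 10.5
position: [0.5637, -0.2043, 0.1086]
ee_rot: [-2.734, -1.547, -0.0]
force: [3.3, -2.7, 5.7]
width: 0.413
gripper_force: 59.4
[ 0.56374436 -0.20426311  0.10860394] [ 3.31199324 -2.74057269  5.67782972] [-0.856356   -0.56005674  0.64654292] 0.18528284708138548
```

```bash
python3 - <<'E'
from h import *
plan(.5647,-.2052)
im=arm.get_image("side");cv2.imwrite("pics/side2.png",im[:,:,::-1])
c=im[140:215,230:330];cv2.imwrite("pics/crop4.png",np.clip(cv2.resize(c,(800,600),interpolation=cv2.INTER_CUBIC)*1.5,0,255).astype(np.uint8)[:,:,::-1])
E
```

```text
pos [ 0.5637 -0.2043  0.1086]
heading_y -0.541
tilt_fix [ 0. -0.  0.]
slide_now [-0.001  0.004 -0.   ]
j [-0.23  0.6   0.73  1.81 -0.5   0.92  0.19]
F [ 3.3 -2.7  5.7]
w 0.413
```

View pics/crop4.png

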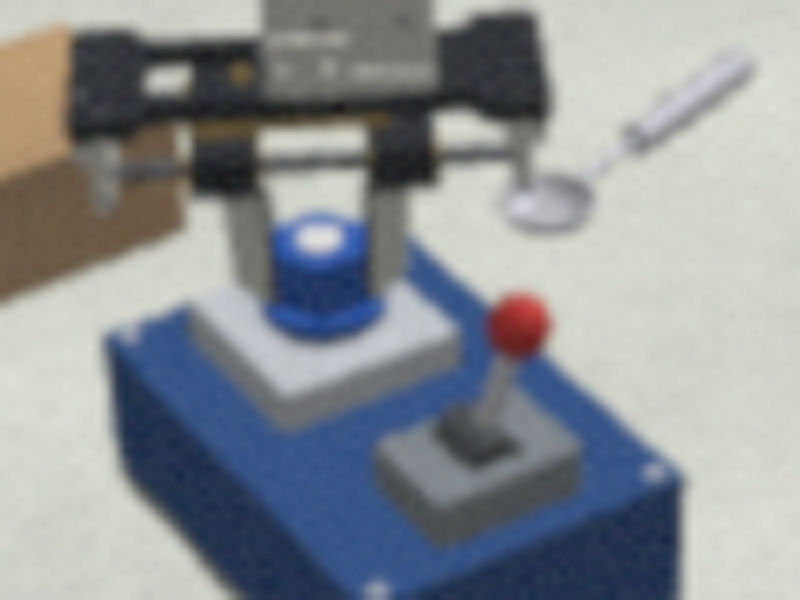

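The side crop shows the blue shoulder at (325,315) very near the block's top face, with no white body visible. I'll press a little more while turning, then turn at constant height to see whether the force holds, which would mean it's seated.

```bash
python3 -m pendant '{"slide":[[0,0.004,0.003],[0,0.0005,0.003],[0,0.0005,0.002]],"dr":[[0,0,1],[0,0,1],[0,0,1]],"claw":[0.3,0.3,0.3]}';python3 -m pendant '{"slide":[[0,0.0005,0],[0,0.0005,0]],"dr":[[0,0,1],[0,0,1]],"claw":[0.3,0.3]}';python3 -m pendant '{"slide":[[0,0.0005,0],[0,0.0005,0],[0,0.0005,0]],"dr":[[0,0,1],[0,0,1],[0,0,1]],"claw":[0.3,0.3,0.3]}'; python3 -c "
from h import *
s=arm.observe();print(s['position'],s['force'],s['ft_torque'],s['joints'][6])"
```

```text
clock: 10.85
position: [0.565, -0.2047, 0.1062]
ee_rot: [-2.966, -1.033, -0.001]
force: [-2.1, -0.8, 4.0]
width: 0.409
gripper_force: 59.6
clock: 11.05
position: [0.5647, -0.2054, 0.106]
ee_rot: [-3.069, -0.67, 0.001]
force: [-0.6, -1.5, 3.9]
width: 0.41
gripper_force: 59.3
clock: 11.35
position: [0.5649, -0.2057, 0.106]
ee_rot: [-3.139, -0.11, 0.001]
force: [-0.5, -1.5, 4.8]
width: 0.412
gripper_force: 59.3
[ 0.56488703 -0.20572921  0.10598092] [-0.51308856 -1.5109489   4.82376319] [-0.41027253  0.50025065  0.75479791] -0.5831923514996024
```

```bash
python3 -m pendant '{"slide":[[0,0.0005,0.003],[0,0.0005,0.004],[0,0.0005,0.003]],"dr":[[0,0,1],[0,0,1],[0,0,1]],"claw":[0.3,0.3,0.3]}';python3 -m pendant '{"slide":[[0,0.0005,0],[0,0.0005,0],[0,0.0005,0]],"dr":[[0,0,1],[0,0,1],[0,0,1]],"claw":[0.3,0.3,0.3]}';python3 -m pendant '{"slide":[[0,0.0005,0],[0,0.0005,0],[0,0.0005,0]],"dr":[[0,0,1],[0,0,1],[0,0,1]],"claw":[0.3,0.3,0.3]}'; python3 -c "
from h import *
s=arm.observe();print(s['position'],s['force'],s['ft_torque'],s['joints'][6])"
```

```text
clock: 11.65
position: [0.5646, -0.207, 0.1033]
ee_rot: [3.108, -0.454, -0.001]
force: [-4.1, -4.3, 7.5]
width: 0.41
gripper_force: 59.3
clock: 11.95
position: [0.5645, -0.2072, 0.1033]
ee_rot: [2.977, -1.004, -0.001]
force: [-2.8, -2.8, 8.2]
width: 0.411
gripper_force: 59.3
clock: 12.25
position: [0.5639, -0.2078, 0.1033]
ee_rot: [2.748, -1.521, -0.001]
force: [-3.7, -2.6, 7.9]
width: 0.408
gripper_force: 59.3
[ 0.56387084 -0.20776941  0.10328862] [-3.65488391 -2.60689604  7.94775306] [-0.5681219   0.84350405  0.95988055] -1.4762705200154917
```

Pushing 2.7 mm further added 3.4 N, which matches the spring rate of 1.25 N/mm. The force then held while turning, so the shoulder is home. Now I relax the block, release and rise.

```bash
python3 -m pendant '{"slide":[[0,0,-0.006],[0,0,-0.008],[0,0,-0.007],[0,0,0]],"dr":[[0,0,0],[0,0,0],[0,0,0],[0,0,0]],"claw":[0.3,0.3,0.3,0.3]}' && python3 -m pendant '{"slide":[[0,0,0],[0,0,0],[0,0,0],[0,0,0],[0,0,0],[0,0,0]],"dr":[[0,0,0],[0,0,0],[0,0,0],[0,0,0],[0,0,0],[0,0,0]],"claw":[0.75,0.75,0.75,0.75,0.75,0.75]}' && python3 -m pendant '{"slide":[[0,0,-0.04],[0,0,-0.1],[0,0,-0.13],[0,0,-0.13],[0,0,-0.05],[0,0,0]],"dr":[[0,0,0],[0,0,0],[0,0,0],[0,0,0],[0,0,0],[0,0,0]],"claw":[0.75,0.75,0.75,0.75,0.75,0.75]}'
python3 - <<'E'
from h import *
plan(.52,-.084,None,np.radians(90))
im=arm.get_image("side");cv2.imwrite("pics/side3.png",im[:,:,::-1])
c=im[160:205,240:300];cv2.imwrite("pics/crop5.png",np.clip(cv2.resize(c,(800,600),interpolation=cv2.INTER_CUBIC)*1.5,0,255).astype(np.uint8)[:,:,::-1])
E
```

```text
clock: 12.65
position: [0.5643, -0.2078, 0.1093]
ee_rot: [2.751, -1.516, 0.0]
force: [-2.4, -6.1, -0.5]
width: 0.414
gripper_force: 60.0
clock: 13.25
position: [0.5647, -0.2069, 0.1091]
ee_rot: [-2.752, 1.514, 0.0]
force: [0.0, 0.3, -0.4]
width: 0.745
gripper_force: 0.0
clock: 13.85
position: [0.5655, -0.2083, 0.2473]
ee_rot: [-2.751, 1.514, -0.007]
force: [0.7, -0.9, 0.0]
width: 0.748
gripper_force: 0.0
pos [ 0.5655 -0.2083  0.2473]
heading_y -2.577
tilt_fix [-0.03 -0.03 -0.  ]
slide_now [-0.431 -0.093 -0.001]
j [-0.49  0.66  1.28  1.66 -0.65  1.32 -1.67]
F [ 0.7 -0.9  0. ]
w 0.748
turn -8.39
slide_after [-0.152 -0.414  0.001]
```

View pics/crop5.png

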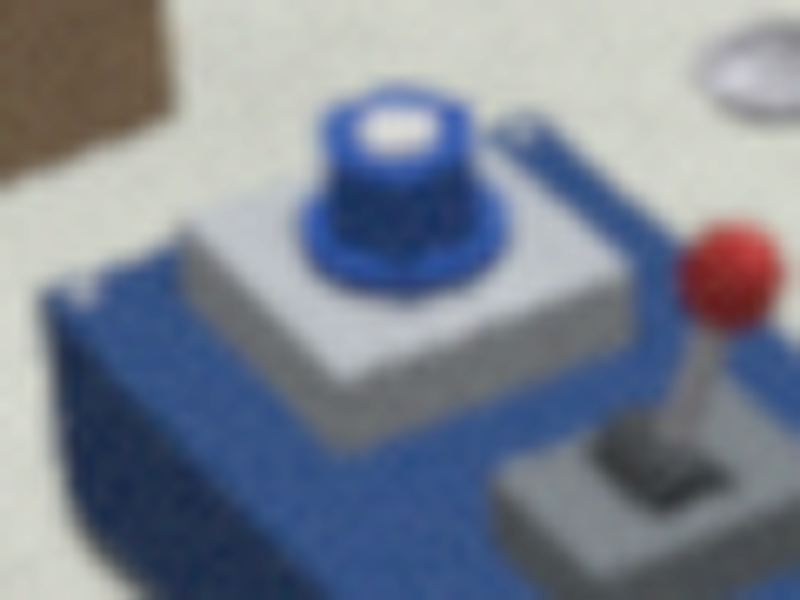

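The crop shows the shoulder flat on the block all round, the block at its rest height, and the lever ball at about (730,275), still leaning to the front. Next is the lever.

```bash
python3 -m pendant '{"slide":[[0,0,0],[0,0,0],[0,0,0],[0,0,0],[0,0,0],[0,0,0],[0,0,0],[0,0,0],[0,0,0]],"dr":[[0,0,-0.8],[0,0,-1],[0,0,-1],[0,0,-1],[0,0,-1],[0,0,-1],[0,0,-1],[0,0,-1],[0,0,-0.6]],"claw":[0,0,0,0,0,0,0,0,0]}' 20 && python3 -m pendant '{"slide":[[-0.05,-0.1,0],[-0.06,-0.12,0],[-0.06,-0.12,0],[-0.05,-0.074,0],[0,0,0],[0,0,0]],"dr":[[0,0,0],[0,0,0],[0,0,0],[0,0,0],[0,0,0],[0,0,0]],"claw":[0,0,0,0,0,0]}'
python3 - <<'E'
from h import *
plan(.5,-.084,.143,np.radians(90))
E
```

```text
clock: 14.8
position: [0.564, -0.2065, 0.2426]
ee_rot: [-3.141, -0.01, 0.004]
force: [0.3, -1.1, -0.3]
width: 0.022
gripper_force: 0.0
clock: 15.4
position: [0.4981, -0.0822, 0.2434]
ee_rot: [-3.141, -0.006, 0.002]
force: [0.2, -0.6, -0.3]
width: 0.006
gripper_force: 0.0
pos [ 0.4981 -0.0822  0.2434]
heading_y -1.567
tilt_fix [-0.    0.01 -0.  ]
slide_now [0.007 0.006 0.335]
j [-0.78  0.35  1.12  1.89 -0.35  1.12 -1.09]
F [ 0.2 -0.6 -0.3]
w 0.006
turn 0.03
slide_after [0.007 0.006 0.335]
```

```bash
python3 -m pendant '{"slide":[[0,0.006,0.08],[0,0,0.12],[0,0,0.1],[0,0,0.035],[0,0,0]],"dr":[[0,0,0],[0,0,0],[0,0,0],[0,0,0],[0,0,0]],"claw":[0,0,0,0,0]}' && python3 -m pendant '{"slide":[[0.02,0,0],[0.03,0,0],[0.03,0,0],[0.03,0,0],[0.03,0,0],[0.03,0,0]],"dr":[[0,0,0],[0,0,0],[0,0,0],[0,0,0],[0,0,0],[0,0,0]],"claw":[0,0,0,0,0,0]}' && python3 -m pendant '{"slide":[[0.02,0,0],[0.02,0,0],[0.01,0,0],[0,0,0]],"dr":[[0,0,0],[0,0,0],[0,0,0],[0,0,0]],"claw":[0,0,0,0]}'
```

```text
clock: 15.9
position: [0.4978, -0.0861, 0.1426]
ee_rot: [3.141, -0.001, -0.004]
force: [0.3, -0.2, 0.2]
width: 0.005
gripper_force: 0.0
clock: 16.5
position: [0.5504, -0.0848, 0.1437]
ee_rot: [3.142, 0.003, 0.0]
force: [-2.6, -0.8, 0.8]
width: 0.004
gripper_force: 0.8
clock: 16.9
position: [0.5648, -0.0848, 0.1435]
ee_rot: [3.141, 0.003, 0.0]
force: [-0.5, 0.4, 0.7]
width: 0.005
gripper_force: 0.0
```

```bash
python3 -m pendant '{"slide":[[0.015,0,0],[0.015,0,0],[0,0,0]],"dr":[[0,0,0],[0,0,0],[0,0,0]],"claw":[0,0,0]}';python3 -m pendant '{"slide":[[0.012,0,0],[0.008,0,0],[0,0,0]],"dr":[[0,0,0],[0,0,0],[0,0,0]],"claw":[0,0,0]}'; python3 - <<'E'
from h import *
im=arm.get_image("side");cv2.imwrite("pics/side4.png",im[:,:,::-1])
for f in ("side0","side4"):
    i=cv2.imread(f"pics/{f}.png")[:,:,::-1].copy();print(f,cen(mask(i,"red",(250,165,304,205))))
print(onz("side",cen(mask(i,"red",(250,165,304,205)))[0],.15))
E
```

```text
clock: 17.2
position: [0.5718, -0.0846, 0.1432]
ee_rot: [-3.141, -0.002, 0.006]
force: [-7.6, 1.0, 4.3]
width: 0.005
gripper_force: 4.0
clock: 17.5
position: [0.5726, -0.0847, 0.1428]
ee_rot: [-3.138, 0.001, 0.02]
force: [-28.4, 3.9, 19.9]
width: 0.008
gripper_force: 14.2
side0 ((294.5, 180.0), 26.0)
side4 ((281.5483870967742, 185.70967741935485), 31.0)
[ 0.59422243 -0.08462117  0.15      ]
```

The lever is hard on its stop, with the ball at x≈0.594. I back away, rise, and check both views.

```bash
python3 -m pendant '{"slide":[[-0.03,0,0],[-0.06,0,0],[-0.08,0,0],[-0.08,0,-0.02],[0,0,-0.1],[0,0,-0.14],[0,0,-0.14],[0,0,-0.05],[0,0,0]],"dr":[[0,0,0],[0,0,0],[0,0,0],[0,0,0],[0,0,0],[0,0,0],[0,0,0],[0,0,0],[0,0,0]],"claw":[0,0,0,0,0,0,0,0,0]}' && python3 -m pendant '{"slide":[[-0.1,-0.1,0],[-0.1,-0.1,0],[0,-0.15,0],[0,-0.15,0],[0,-0.1,0],[0,0,0]],"dr":[[0,0,0],[0,0,0],[0,0,0],[0,0,0],[0,0,0],[0,0,0]],"claw":[0,0,0,0,0,0]}'; python3 - <<'E'
from e import *
t,s=arm.get_image("top"),arm.get_image("side")
r=[cen(mask(i,"red",b))[0] for i,b in((t,(338,150,365,195)),(s,(250,165,304,205)))];print("ball",r,tri(*r))
cv2.imwrite("pics/f_t.png",t[:,:,::-1]);cv2.imwrite("pics/f_s.png",s[:,:,::-1])
a=t[140:215,230:430];b=s[150:300,230:400]
o=np.vstack([cv2.resize(a,(800,300),interpolation=cv2.INTER_CUBIC),cv2.resize(s[160:310,200:600],(800,300),interpolation=cv2.INTER_CUBIC)])
cv2.imwrite("pics/final.png",o[:,:,::-1])
for nm,im,n in(("top",t,"top"),("side",s,"side")):
    for z in(.1,.1+.02): print(n,z,edge(sat(im[:,:,::-1].astype(np.float32)),n,np.array([.562,-.205]),np.arange(110,240,6) if n=="top" else np.arange(-15,115,5),z,.027,-1))
E
```

```text
clock: 18.45
position: [0.5064, -0.0851, 0.2812]
ee_rot: [-3.141, -0.004, -0.009]
force: [-0.5, -0.6, -0.6]
width: 0.006
gripper_force: 0.0
clock: 19.05
position: [0.4506, 0.0938, 0.2786]
ee_rot: [3.141, 0.014, 0.0]
force: [0.5, -1.1, 0.2]
width: 0.003
gripper_force: 0.0
ball [(349.98148148148147, 164.2962962962963), (281.7096774193548, 185.70967741935485)] (array([ 0.59352583, -0.08553528,  0.1492544 ]), np.float64(0.000826455173637392))
top 0.1 (array([ 0.5643, -0.2066]), 22, np.float64(0.00033))
top 0.12000000000000001 (array([ 0.562 , -0.2028]), 22, np.float64(0.0005))
side 0.1 (array([ 0.5588, -0.2075]), 26, np.float64(0.00133))
side 0.12000000000000001 (array([ 0.5614, -0.2103]), 16, np.float64(0.00174))
```

View pics/final.png

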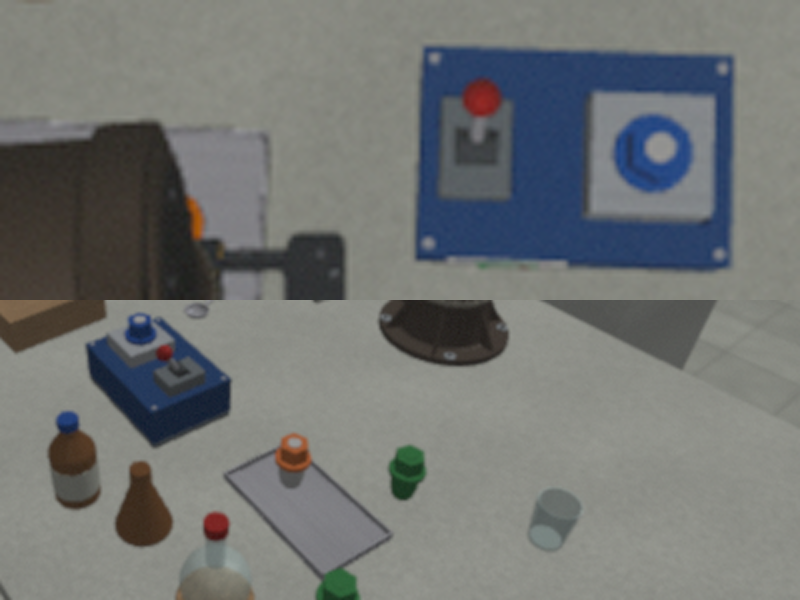

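The lever leans to the back, with the ball at (480,97) in the final crop. The vessel is centred on the block, and the orange vessel and everything else are in place. I'll do one height check on the cap before handing in.

```bash
python3 - <<'E'
from h import *
t=cv2.imread("pics/f_t.png");s=cv2.imread("pics/f_s.png")
def wc(im,u,v):
    h=cv2.cvtColor(im,cv2.COLOR_BGR2HSV);m=((h[...,1]<110)&(h[...,2]>100)).astype(np.uint8)
    n,l,st,c=cv2.connectedComponentsWithStats(m,connectivity=4);k=l[int(v),int(u)];return c[k],st[k,4]
a=wc(t,395,177);b=wc(s,*proj("side",[.5625,-.206,.1345]).round());print(a,b,tri(a[0],b[0]))
E
```

```text
(array([394.61111111, 176.38888889]), np.int32(54)) (array([390.73094483, 253.43005688]), np.int32(103384)) (array([0.48404708, 0.0016055 , 0.03648562]), np.float64(0.4753053735636662))
```

```bash
python3 - <<'E'
from h import *
s=cv2.imread("pics/f_s.png");u,v=proj("side",[.5625,-.206,.134]).round().astype(int);print(u,v)
h=cv2.cvtColor(s,cv2.COLOR_BGR2HSV);m=((h[...,1]<110)&(h[...,2]>100)).astype(np.uint8)
o=np.zeros_like(m);o[v-4:v+5,u-5:u+6]=m[v-4:v+5,u-5:u+6]
print(o[v-4:v+5,u-5:u+6])
n,l,st,c=cv2.connectedComponentsWithStats(o,connectivity=4);print(c[1:],st[1:,4])
for k in range(1,n): print(tri((394.61,176.39),c[k]))
E
```

```text
269 169
[[1 1 1 1 1 1 1 1 1 1 1]
 [1 1 1 1 1 1 1 1 1 1 1]
 [1 1 1 1 1 1 1 1 1 1 1]
 [1 0 0 1 1 1 1 1 1 0 0]
 [1 0 1 1 1 1 1 1 1 0 0]
 [1 0 0 1 1 1 1 1 1 0 0]
 [1 0 0 1 1 1 1 1 0 0 0]
 [1 0 0 0 0 0 0 0 0 0 0]
 [0 0 0 0 0 0 0 0 0 0 0]]
[[268.69354839 167.64516129]] [62]
(array([ 0.56292427, -0.2050712 ,  0.13974619]), np.float64(0.0020113625710819504))
```

```bash
python3 - <<'E'
from h import *
print(tri((394.61,176.39),(269.5,169.3)))
print(arm.sign_off())
E
```

```text
(array([ 0.5623191 , -0.20505231,  0.13343096]), np.float64(0.0016914093881562594))
the job is handed in; nothing more can be done
None
```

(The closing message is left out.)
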